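Hold a letter clip open over the order card

ROBOT

A 6-joint arm with a two-finger parallel gripper is mounted at the origin on the work surface. World frame = base frame: x ahead of the robot, y to its left, z up, the work surface at z = 0. Lengths are in m, angles in degrees, forces in N, time in s.
With the tool pointing down it reaches from about 0.375 to 0.9 m from the base axis. Payload 3.1 kg.
Tool frame: the origin (TCP) lies at the very end of the fingers, on their centre line; the grasp point (between the pads) lies 19 mm behind it; z points along the fingers, y is the direction in which the jaws open and shut (so a half turn about z gives the same grasp; the last joint's range is limited). The gripper opens to 87 mm and grips with 3 to 60 N. Pads are 19 mm wide; open, the fingers measure 117 mm over their backs; the gripper's body (75 mm by 190 mm) begins 51 mm behind the grasp point.
Start: joints at [-77.836, 30.224, 82.088, -0, 67.689, -10.227], TCP at [0.238, -0.578, 0.223] pointing down, gripper open.
Joint ranges: [-176.69, 176.69], [-43.24, 126.21], [12.49, 139.97], [-82, 262], [0, 151.66], [-163.58, 163.58]. Speed limits (degrees/s): [159.86, 159.86, 180, 180, 180, 180].

INTERFACE

Orientations are given as a 3x3 rotation matrix whose columns are the frame's x, y, z axes.
In Python, from rig import read_state, capture, hand_in gives the robot as it stands. The module is installed in compiled form; this text tells all that it offers.
- The arm moves only by the tool send_rows, never from a script. Its argument "moves" is one flat list of numbers, 7 for each row, row after row: the turn, a rotation vector about the world's x, y, z in degrees, then the shift along the world's x, y, z in cm, then the gripper's target within -1 to 1 (fully open at 1, half-way at 0, shut at -1). In form: [rx, ry, rz, tx, ty, tz, hand, rx, ry, rz, tx, ty, tz, hand, ...]. A call has 1 to 20 rows; each row shifts and turns the commanded pose from where the row before left it; what a row does not reach is not made up. A row lasts 1/10 s, in which the tool goes at most 50 mm and 8.59 degrees, less where a joint would pass 70% of its speed; a pose out of reach is approached as far as the arm can. A call with a gripper value outside its range is refused whole. The fingers move at their own pace and stop on an object; the grip force is fixed at half the most. Time passes only in rows, so rows that do not move let the fingers close. It gives the time, the measured TCP pose, the force and the opening at its end, in the units of the state.
- read_state(): the state, without advancing time (a new reading comes with each control period).
- capture(name): name is "scene" or "top" or "wrist"; returns a dict with "pixels" (384x512x3 uint8, red, green, blue), "vertical_fov" (degrees; the focal length in pixels is half the picture's height over the tangent of half this angle, whatever the lens; pixels are square), "cx", "cy" (the principal point, pixels), "dist" ([k1, k2, p1, p2, k3] as OpenCV has them; the pictures are not rectified), "rvec" (rotation vector, rad) and "tvec" (3), from world to camera coordinates, as OpenCV has them. Camera axes: x right, y down, z forward; pixel columns grow to the right and rows downward; lengths in m; the calibration is good to about 2 mm. A picture is of the moment at which its call begins. There is no depth.
- hand_in(): hands the job in, once; it reports no verdict.
The state is a dict: "time_s": time; "joint_positions": joint angles; "qvel": joint speeds; "tau": joint torques, N m; "position": TCP position; "tcp_rot": TCP orientation; "force": force on the tool from outside, world axes, zero at the start; "moment": the same for the moment, N m; "opening": opening from 0.0 (shut) to 1.0 (fully open).
Only numpy, scipy, OpenCV 4.12 (cv2) and the standard library are available. Lean on these libraries where they do the work, as an engineer would, in place of code of your own. Each camera call takes 0.05 s, during which the arm holds its last target.

TASK

Pinch the finger tabs of the big letter clip on the front rim of the bench tray so that it opens, lift it off the rim, and bring it over the middle of the top edge of the order card in its stand, with one jaw on each side of the card and the tips of the jaws well below its top edge. Finish while still holding it there wide open, square to the card and clear of it, not clamped on and not resting on it, ready for the goldsmith to slip the customer's drawing under it. Do not knock the card or shift its stand, and leave the small clips and everything else where they are.

Things in the scene. Friction and masses are not known exactly. Their poses are not given: they have to be found in the camera images.
- clip_mid (a point): Centre (pivot pin) of the big steel letter clip (bulldog clip), the one to use: the biggest of three on the tray's front rim, in any of the three places; jaws 62 mm wide, 71 mm tall, 60 g. It stands on the rim, jaws down, finger tabs up. y along the pin and rim, z up, x across the rim. Jaw tips 40 mm below this point, free depth between the open jaws up to 4 mm below it.
- clip: The big clip's half on its -x side (tab and jaw); origin and axes as clip_mid. It leans as the clip opens, by half the opening angle if pinched evenly. Seen along the pin, each half is one lever: its tab moves in, its jaw moves out.
- tab_a (a point): Upper end of the finger tab on the clip's -x side. Tabs are 26 mm wide (y) and lean out, from 10 mm either side of the pin at its height to 22 mm either side (45 mm over both) at their upper ends, 30 mm above the pin.
- tab_b (a point): Upper end of the finger tab on the clip's +x side. Pinching both upper ends together along x until about 20 mm over both opens the jaws fully, against a stop; the tabs are then nearly parallel, their ends 35 mm above the pin. It takes about 7 N on each tab at first, 13 N fully open.
- clip_jaw (a joint): Opening angle between the halves of the big clip, rad: 0 parked on the 5 mm thick rim, -0.12 jaws shut on nothing, 0.72 fully open against its stop (jaw tips then about 33 mm apart); a spring closes it. As the jaws leave the rim nothing holds the clip but the pinch, and fingers that swing forward as they close can push it down by several mm.
- lip_a (a point): Tip of the jaw on the clip's -x side, middle of its 62 mm width.
- lip_b (a point): Tip of the jaw on the clip's +x side, middle of its 62 mm width.
- tray: Plywood bench tray, fixed, 310 mm wide (y) and 220 mm deep (x), walls 50 mm high and 5 mm thick; origin on the bench under the middle of its front wall (the wall nearest the robot), which runs along y and carries the three clips at about 90 mm spacing; the tray extends to +x from it. The big clip's pin is 28 mm above the rim; 12 mm of its jaws hang below the rim's top.
- stand: Wooden card stand, 70 (x) by 150 (y) by 36 mm high, with the upright stiff order card fixed in it; loose, 0.8 kg; origin at the centre of its underside.
- card_top (a point): Middle of the top edge of the order card, 152 mm above the bench. The card is 4 mm thick (x), 120 mm wide (y, along the top edge) and rises 116 mm out of the stand.
- smallclip1_mid (a point): Pivot pin of a small letter clip, 36 mm wide and 43 mm tall, on the tray's rim; leave it.
- smallclip2_mid (a point): Pivot pin of the other small letter clip, the same; leave it.
- vial: Small amber bottle, 32 mm in diameter, 62 mm tall, standing in the tray; origin at its underside.
- bar: Bar of polishing compound, 35 by 95 by 26 mm, in the tray; origin at its underside.
- jar: White jar with steel lid, 60 mm in diameter, 62 mm tall, behind the card stand; origin at its underside.
- mandrel: Steel ring mandrel with wooden handle, 250 mm long, 22 mm high, lying along the rear wall inside the tray; origin at its underside.
- ringclamp: Wooden hand clamp for rings, 125 by 24 by 22 mm, lying on the bench in front of the tray; origin at its underside.
Things that resemble listed ones, but are neither listed nor needed, are in the scene too. What is shaped like the clip but pink is not meant.

How it is judged:
By the outcome, as a careful person would: the job done as asked, in the order asked, and still so for the second after the job is handed in, while the arm keeps its last pose, push and grip.
It also fails if it takes over 38 s, if anything falls off the work surface, if the arm or the gripper's body presses on something with over 40 N, if the wrist force passes 120 N, or if a joint passes its speed limit or range.

## Working session

There is one attempt and no reset: what is moved stays moved. The work goes in short steps, Python scripts to look and compute and a tool call to move; the robot and the scene stay as the last step left them, time stands still between calls to the robot, and variables do not carry over. Pictures are saved under pics/ and viewed, and the job is handed in when it is done.

Besides the shell and the picture viewer there is one more tool, called after "Emit:" in YAML: its name, and indented under it one key for each argument. send_rows: Moves the arm, as the interface text tells. Its arguments: {"type":"object","properties":{"moves":{"type":"array","items":{"type":"number"}}},"required":["moves"]}

```bash
mkdir -p pics; cat > h.py <<'E'
import numpy as np, cv2
from rig import read_state, capture, hand_in
def cam(n):
    d=capture(n); p=d["pixels"]; f=p.shape[0]/2/np.tan(np.radians(d["vertical_fov"])/2)
    d["K"]=np.array([[f,0,d["cx"]],[0,f,d["cy"]],[0,0,1.]]); d["R"]=cv2.Rodrigues(np.array(d["rvec"],float))[0]
    d["t"]=np.array(d["tvec"],float).ravel(); d["D"]=np.array(d["dist"],float); return d
def ray(d,u,v):
    q=cv2.undistortPoints(np.array([[[u,v]]],float),d["K"],d["D"])[0,0]
    return -d["R"].T@d["t"], d["R"].T@np.array([q[0],q[1],1.])
def onz(d,u,v,z):
    o,r=ray(d,u,v); return o+r*(z-o[2])/r[2]
def tri(d1,p1,d2,p2):
    o1,r1=ray(d1,*p1);o2,r2=ray(d2,*p2)
    s=np.linalg.lstsq(np.c_[r1,-r2],o2-o1,rcond=None)[0]
    a=o1+s[0]*r1;b=o2+s[1]*r2
    return (a+b)/2,np.linalg.norm(a-b)
def proj(d,P):
    return cv2.projectPoints(np.array(P,float).reshape(-1,3),np.array(d["rvec"],float),d["t"],d["K"],d["D"])[0].reshape(-1,2)
def save(d,name,crop=None,s=1):
    p=d["pixels"][:,:,::-1]
    if crop: x0,y0,x1,y1=crop; p=p[y0:y1,x0:x1]
    cv2.imwrite("pics/"+name+".png",cv2.resize(p,None,fx=s,fy=s,interpolation=cv2.INTER_CUBIC))
def store(d,n):
    import pickle; pickle.dump(d,open(n+".pkl","wb"))
def load(n):
    import pickle; return pickle.load(open(n+".pkl","rb"))
E
python3 - <<'E'
from h import *
for n in ["scene","top","wrist"]:
    d=cam(n); store(d,n+"0"); save(d,n+"0",s=1.5); print(n,-d["R"].T@d["t"],d["R"][2])
s=read_state(); print(s["time_s"],s["position"],s["tcp_rot"],s["opening"])
E
```

```text
scene [1.02462291 0.72912626 0.77698532] [-0.45096106 -0.65192734 -0.60961042]
top [ 0.38241146 -0.00352454  1.04156108] [ 0.15968076  0.00979382 -0.98712012]
wrist [ 0.30185769 -0.55278578  0.38388766] [-0.23208573 -0.09213629 -0.9683218 ]
0.15 [ 0.2379701  -0.57730239  0.22178268] [[ 9.24623612e-01  3.80881930e-01 -3.63042576e-04]
 [ 3.80881980e-01 -9.24622129e-01  1.68365205e-03]
 [ 3.05595444e-04 -1.69502082e-03 -9.99998517e-01]] 0.9996118657716189
```

View pics/scene0.png

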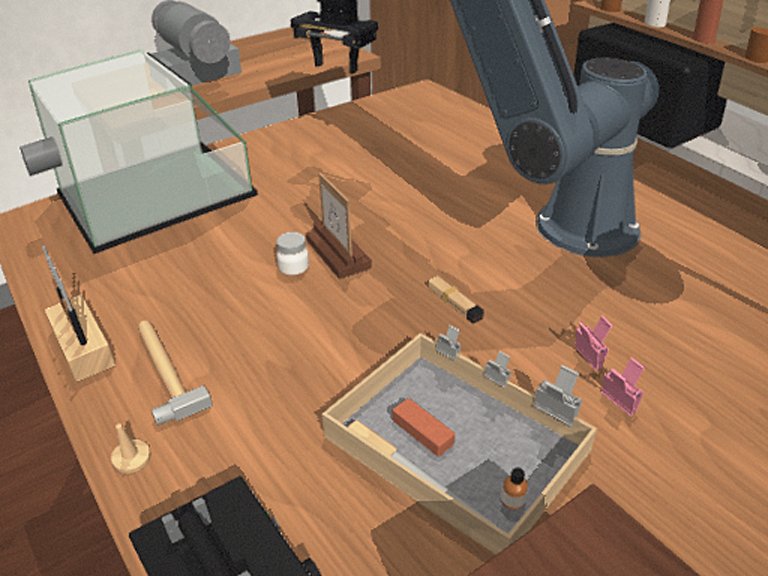

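View pics/top0.png

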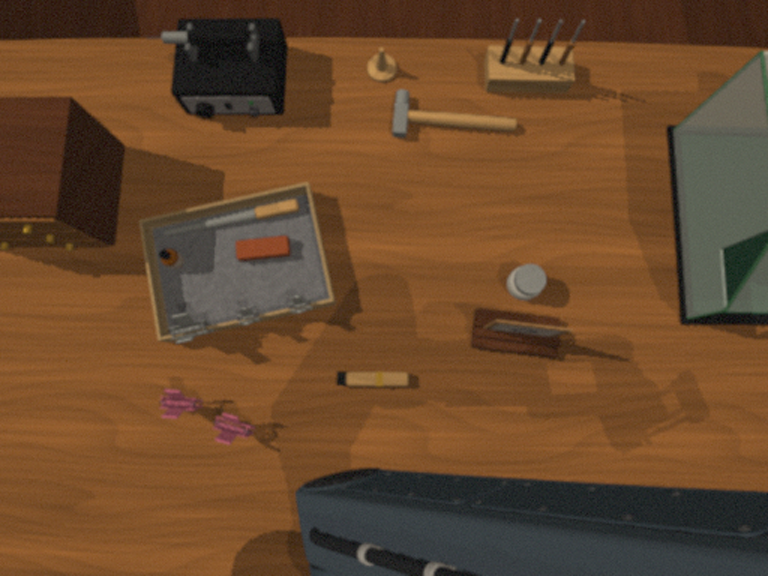

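View pics/wrist0.png

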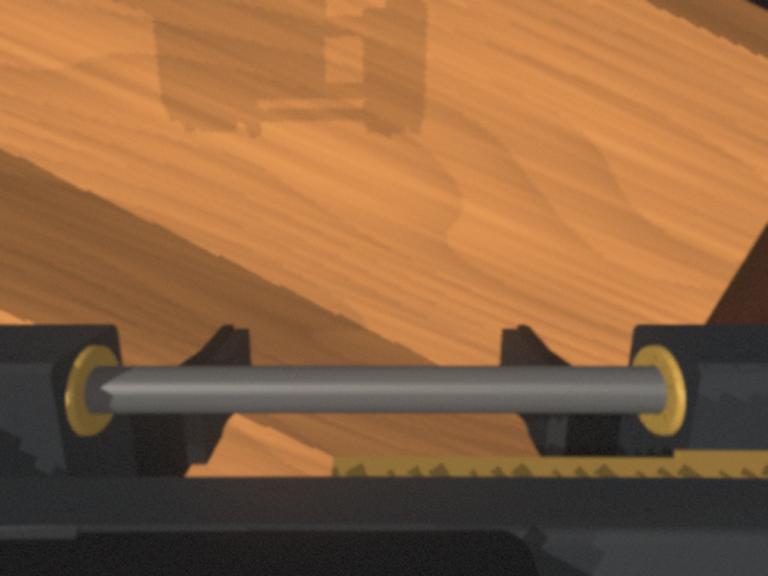

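The scene view shows three steel clips on the tray's front rim, at 1.5x-scale pixels (448,343), (497,367) and (557,395). In top0 they are at (300,300), (247,312) and (187,325). The two pink decoys stand on the bench. The clip at (557,395) looks biggest, so I'll confirm it in a crop.

```bash
python3 - <<'E'
from h import *
a=load("scene0");b=load("top0")
save(a,"cs",(280,205,440,305),5); save(b,"ct",(90,180,230,240),5.5); save(a,"card",(195,105,260,190),6); save(b,"cardt",(300,165,430,245),6)
E
```

```text
(no output)
```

View pics/cs.png

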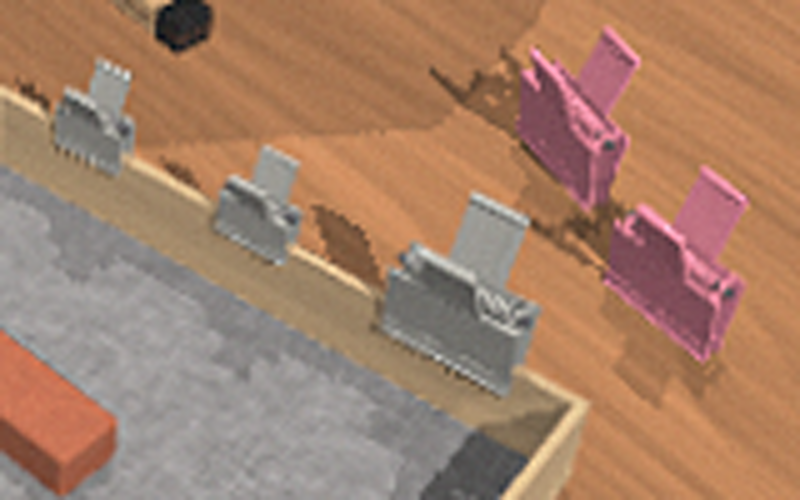

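View pics/ct.png

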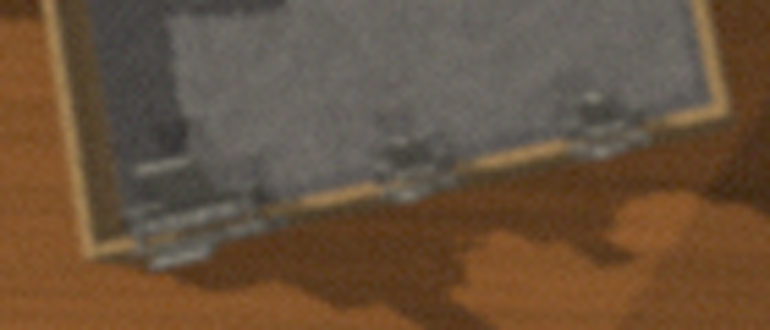

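View pics/card.png

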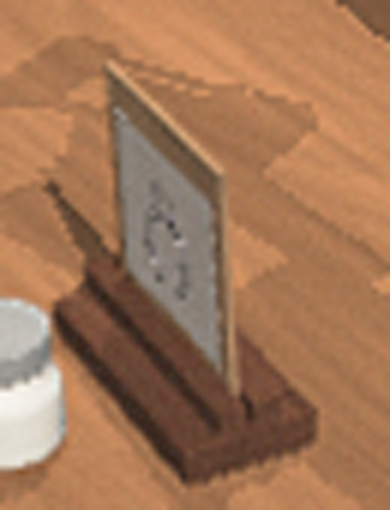

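View pics/cardt.png

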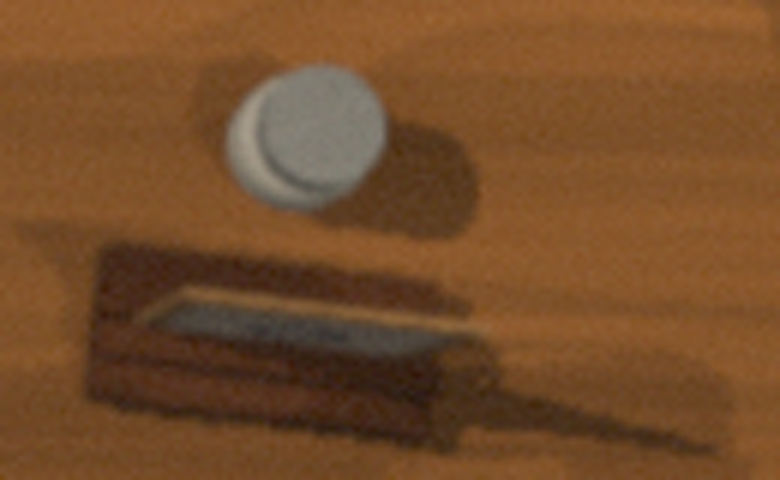

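```bash
python3 - <<'E'
from h import *
a=load("scene0");b=load("top0")
S=lambda u,v,c,s:(c[0]+(u+.5)/s-.5,c[1]+(v+.5)/s-.5)
def show(n,P): print(n,np.round(np.array(P)*1000,1))
L=onz(b,*S(90,257,(90,180),5.5),.05);R=onz(b,*S(728,117,(90,180),5.5),.05)
show("tray top L,R",[L,R]);print("yaw of rim",np.degrees(np.arctan2(-(L-R)[0],(L-R)[1])),np.linalg.norm(L-R))
L2=onz(a,*S(588,402,(280,205),5),.05);R2=onz(a,*(282-.3,223.3),.05)
show("tray scene",[L2,R2]);print(np.degrees(np.arctan2(-(L2-R2)[0],(L2-R2)[1])),np.linalg.norm(L2-R2))
# card
c1t=S(187,290,(300,165),6);c2t=S(487,328,(300,165),6);c1s=S(222,174,(195,105),6);c2s=S(110,62,(195,105),6)
for n,p,d in(("1t",c1t,b),("2t",c2t,b),("1s",c1s,a),("2s",c2s,a)): show(n,onz(d,*p,.152))
print(tri(b,c1t,a,c1s),tri(b,c2t,a,c2s))
P,Q=onz(b,*c1t,.152),onz(b,*c2t,.152);print(np.degrees(np.arctan2(-(P-Q)[0],(P-Q)[1])),np.linalg.norm(P-Q))
P,Q=onz(a,*c1s,.152),onz(a,*c2s,.152);print(np.degrees(np.arctan2(-(P-Q)[0],(P-Q)[1])),np.linalg.norm(P-Q))
# clip tab a upper end, scene crop corners (472,195),(530,215) ; z=.108
for p in((472,195),(530,217)): show("tab a scene",onz(a,*S(*p,(280,205),5),.108))
for p in((150,265),(212,248)): show("tab a top",onz(b,*S(*p,(90,180),5.5),.108))
for p in((135,170),(188,160)): show("tab b top",onz(b,*S(*p,(90,180),5.5),.108))
E
```

```text
tray top L,R [[443.9 392.1  50. ]
 [515.1  93.7  50. ]]
yaw of rim 13.412035546332932 0.30683316036820296
tray scene [[442.8 395.7  50. ]
 [516.4 103.3  50. ]]
14.12215440751299 0.30152400902250753
1t [ 477.3 -168.   152. ]
2t [ 464.3 -283.5  152. ]
1s [ 476.5 -164.4  152. ]
2s [ 462.5 -282.6  152. ]
(array([ 0.47631875, -0.16729183,  0.15081456]), np.float64(0.002778157437957319)) (array([ 0.46347156, -0.2827366 ,  0.15250662]), np.float64(0.0018556854254269878))
-6.436951437221241 0.11627911357626187
-6.756782244566717 0.11909184738323894
tab a scene [442.5 317.4 108. ]
tab a scene [432.8 341.  108. ]
tab a top [437.4 341.8 108. ]
tab a top [445.4 314.5 108. ]
tab b top [479.3 351.5 108. ]
tab b top [484.2 327.9 108. ]
```

The crop confirms it: the clip at scene crop px (460,300), the leftmost in the top view, is clearly the widest of the three steel ones, and the pink pair are decoys. First I'll move above it for a close look.

Emit:
send_rows:
  moves: [0,0,3.7,3.7,3,1,0.4,0,0,3.7,3.7,3,1,0.4,0,0,3.7,3.7,3,1,0.4,0,0,3.7,3.7,3,1,0.4,0,0,3.7,3.7,3,1,0.4,0,0,3.7,3.7,3,1,0.4,0,0,3.7,0,4.6,0,0.4,0,0,3.7,0,4.6,0,0.4,0,0,3.7,0,4.6,0,0.4,0,0,3.7,0,4.6,0,0.4,0,0,3.7,0,4.6,0,0.4,0,0,3.7,0,4.6,0,0.4,0,0,3.7,0,4.6,0,0.4,0,0,3.7,0,4.6,0,0.4,0,0,3.7,0,4.6,0,0.4,0,0,3.7,0,4.6,0,0.4,0,0,3.7,0,4.6,0,0.4,0,0,3.7,0,4.6,0,0.4,0,0,3.7,0,4.6,0,0.4,0,0,3.7,0,4.6,0,0.4]

```text
time_s: 2.15
position: [0.4596, 0.248, 0.2824]
tcp_rot: [[-0.114, 0.993, -0.0], [0.993, 0.114, -0.0], [-0.0, -0.0, -1.0]]
force: [1.2, -0.3, -0.1]
opening: 0.705
```

Emit:
send_rows:
  moves: [0,0,3.7,0,4.4,0,0.4,0,0,3.6,0,4.4,0,0.4,0,0,0,0,0,0,0.4,0,0,0,0,0,0,0.4,0,0,0,0,0,0,0.4]

```text
time_s: 2.65
position: [0.4597, 0.3332, 0.2822]
tcp_rot: [[-0.236, 0.972, -0.001], [0.972, 0.236, -0.001], [-0.001, -0.001, -1.0]]
force: [0.6, -0.3, -0.3]
opening: 0.699
```

```bash
python3 - <<'E'
from h import *
for n in ["scene","top","wrist"]:
    d=cam(n); store(d,n+"1"); save(d,n+"1",s=1.5)
s=read_state(); print(s["time_s"],s["position"],s["tcp_rot"],s["opening"],s["joint_positions"])
E
```

```text
2.8 [0.46029031 0.33282409 0.2825935 ] [[-2.34657823e-01  9.72078005e-01 -2.40208266e-04]
 [ 9.72078000e-01  2.34657741e-01 -3.25291289e-04]
 [-2.59841778e-04 -3.09833317e-04 -9.99999918e-01]] 0.699025576369839 [ 2.46067324e+01  2.20703576e+01  8.61848905e+01 -1.18075148e-02
  7.17650259e+01  1.10389775e+01]
```

View pics/wrist1.png

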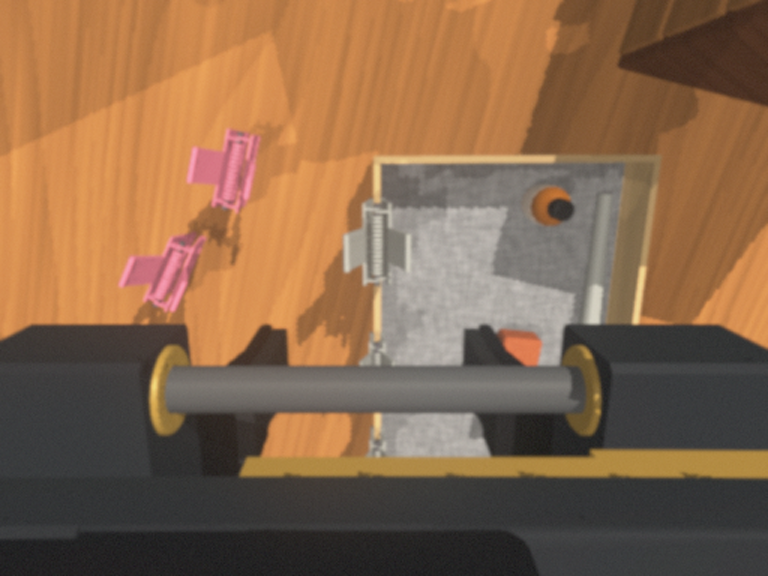

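View pics/scene1.png

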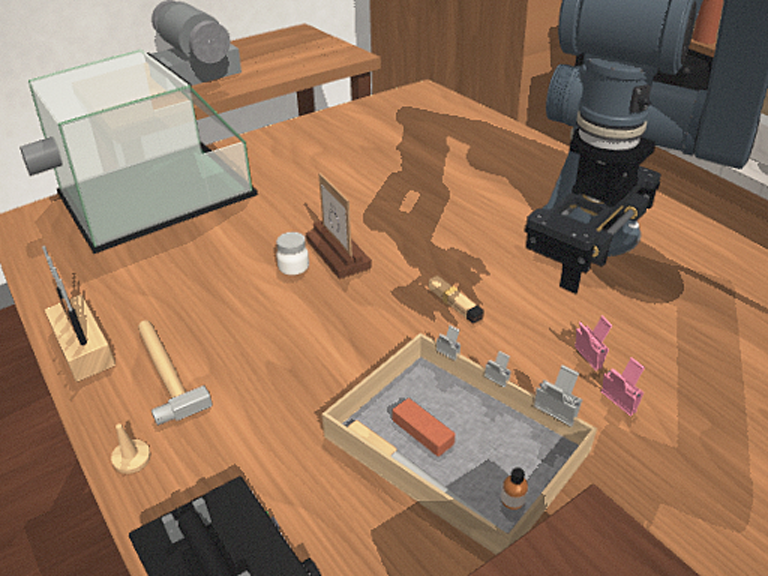

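```bash
python3 - <<'E'
from h import *
w=load("wrist1"); save(w,"cw",(215,100,290,220),5)
print(-w["R"].T@w["t"])
for z in (.05,.078,.108): print(z,proj(w,[.4605,.3345,z]))
E
```

```text
[0.44466228 0.39811003 0.44464725]
0.05 [[250.05436605 157.8637179 ]]
0.078 [[250.0857889  161.98514206]]
0.108 [[250.1249772  167.12475015]]
```

View pics/cw.png

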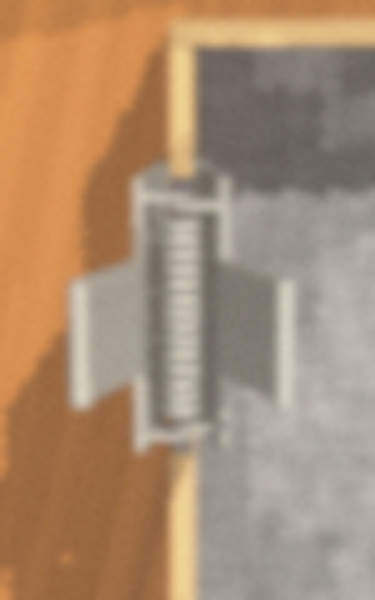

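```bash
python3 - <<'E'
from h import *
w=load("wrist1")
S=lambda u,v:(215+(u+.5)/5-.5,100+(v+.5)/5-.5)
P=[onz(w,*S(u,v),.108) for u,v in((72,280),(72,408),(296,280),(296,408))]
P=np.array(P);print(P*1000,"mid",P.mean(0)*1000)
e=P[2:].mean(0)-P[:2].mean(0);print(np.linalg.norm(e),np.degrees(np.arctan2(e[1],e[0])))
f=P[[0,2]].mean(0)-P[[1,3]].mean(0);print(np.linalg.norm(f),np.degrees(np.arctan2(-f[0],f[1])))
A,B=[onz(w,*S(u,v),.05) for u,v in((183,60),(183.5,560))]; f=A-B;print(A,B,np.degrees(np.arctan2(-f[0],f[1])))
# pin from rim line at pin y
t=read_state();print(t["position"])
E
```

```text
[[436.72216882 341.08374066 108.        ]
 [442.60024319 314.85729146 108.        ]
 [481.20421377 351.79051669 108.        ]
 [487.97158091 325.77565408 108.        ]] mid [462.12455167 333.37680072 108.        ]
0.046209514706414934 13.532100566961176
0.026874996974817725 13.607188397426361
[0.44912421 0.38736899 0.05      ] [0.47791057 0.26889894 0.05      ] 13.657297889352098
[0.46029031 0.33282409 0.2825935 ]
```

```bash
python3 - <<'E'
from h import *
a=load("scene1")
p=np.array([.4603,.3328,.2826]);y=np.array([.972,.2347,0])
img=a["pixels"].copy()
for k,c in((0.0305,(255,0,0)),(-.0305,(0,255,0))):
  for dz in (0,.019):
    q=proj(a,p+k*y+[0,0,dz])[0];print(q)
    img[int(round(q[1])),int(round(q[0]))]=c
a["pixels"]=img;save(a,"tip",(340,110,450,200),7)
E
```

```text
[379.32298644 190.97984287]
[380.93289875 182.31394362]
[395.25036616 175.23361333]
[396.96450552 166.76859439]
```

View pics/tip.png

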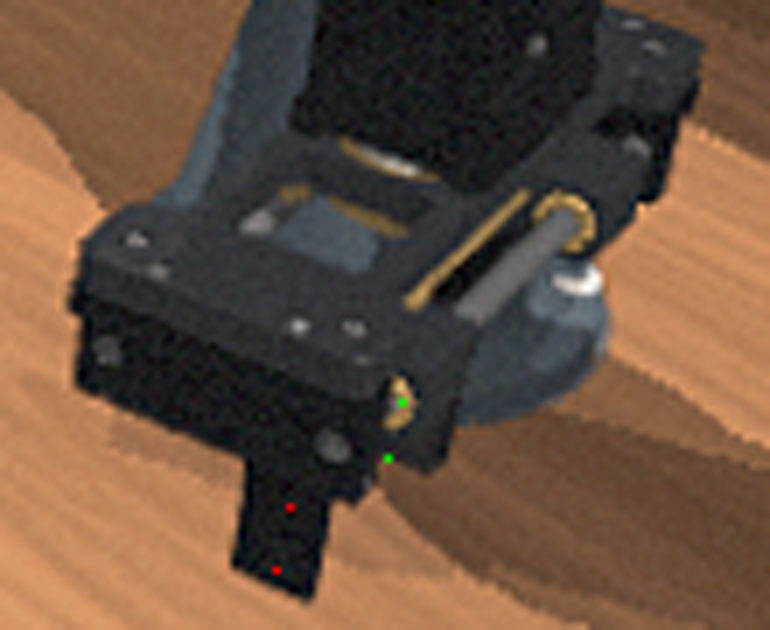

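Emit:
send_rows:
  moves: [0,0,0,0.15,0.08,-4,0.4,0,0,0,0,0,-4,0.4,0,0,0,0,0,-4,0.4,0,0,0,0,0,-4,0.4,0,0,0,0,0,-2,0.4,0,0,0,0,0,-1.05,0.4,0,0,0,0,0,0,0.4,0,0,0,0,0,0,0.4]

```text
time_s: 3.6
position: [0.4627, 0.335, 0.0931]
tcp_rot: [[-0.236, 0.972, 0.002], [0.972, 0.236, 0.001], [0.0, 0.002, -1.0]]
force: [-0.2, -0.4, 0.3]
opening: 0.701
```

```bash
python3 - <<'E'
from h import *
d=cam("scene"); store(d,"scene2"); save(d,"s2",(330,190,450,290),6)
d=cam("wrist"); save(d,"w2",None,1.5)
s=read_state(); print(s["time_s"],s["position"],s["force"],s["opening"])
E
```

```text
3.7 [0.46286767 0.33534957 0.09366533] [-0.14670247 -1.16834005 -0.39855411] 0.7039378763750481
```

View pics/s2.png

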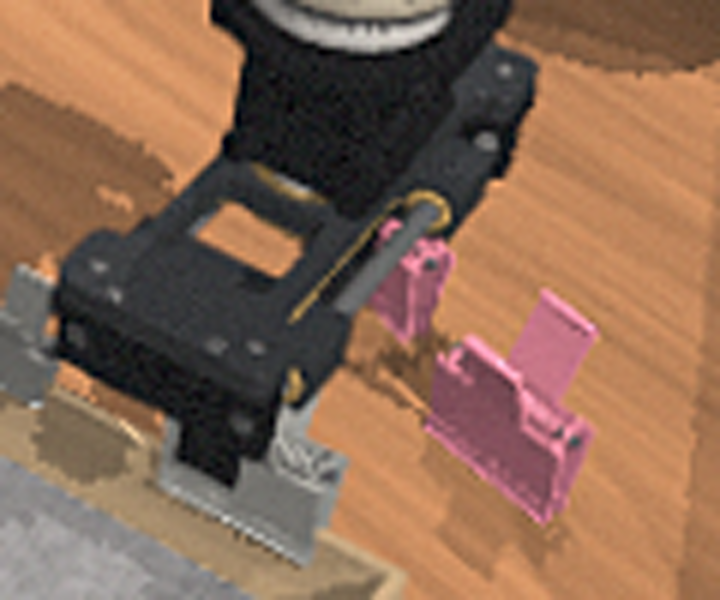

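View pics/w2.png

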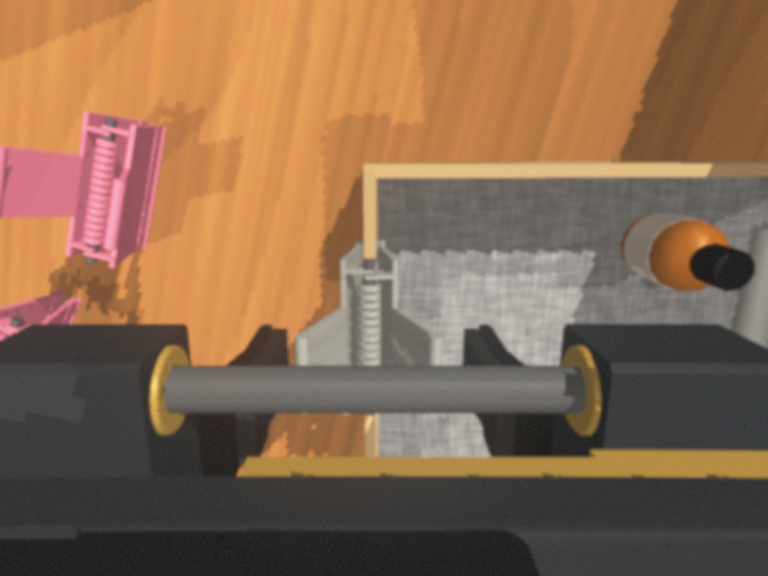

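Emit:
send_rows:
  moves: [0,0,0,-0.13,-0.12,0,0.4,0,0,0,0,0,0,0.1,0,0,0,0,0,0,0.0,0,0,0,0,0,0,0.0,0,0,0,0,0,0,0.0]

```text
time_s: 4.2
position: [0.4606, 0.3339, 0.0922]
tcp_rot: [[-0.237, 0.972, 0.001], [0.972, 0.237, 0.0], [0.0, 0.001, -1.0]]
force: [0.6, 0.4, 0.6]
opening: 0.512
```

```bash
python3 - <<'E'
from h import *
d=cam("wrist"); save(d,"w3",None,1.5)
s=read_state(); print(s["time_s"],s["position"],s["force"],s["opening"])
E
```

```text
4.25 [0.46075017 0.33394047 0.09220318] [1.20583783 0.17615366 0.61063528] 0.5115625985270896
```

View pics/w3.png

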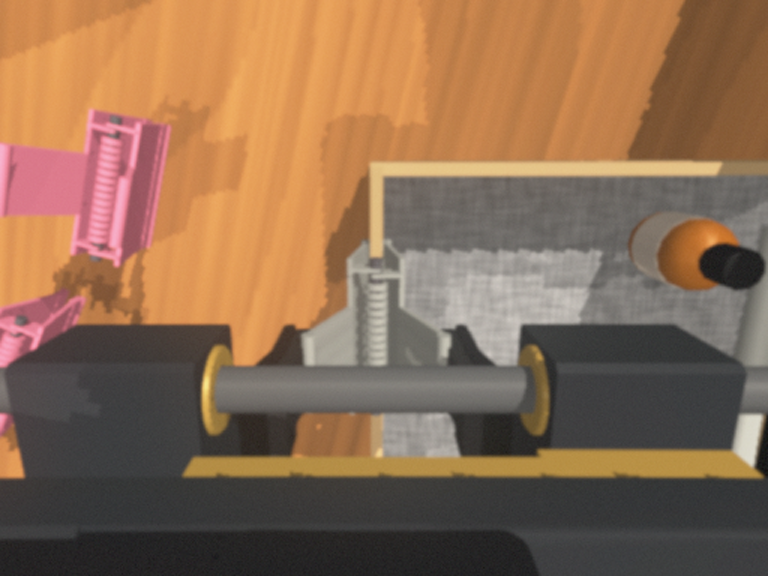

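The tabs sit centred between the pads (tab edges at about 304 and 448 px), just touching. Now I'll pinch.

Emit:
send_rows:
  moves: [0,0,0,0,0,0,-0.2,0,0,0,0,0,0,-0.3,0,0,0,0,0,0,-0.5,0,0,0,0,0,0,-1,0,0,0,0,0,0,-1,0,0,0,0,0,0,-1,0,0,0,0,0,0,-1]

```text
time_s: 4.95
position: [0.4603, 0.3337, 0.092]
tcp_rot: [[-0.237, 0.972, -0.0], [0.972, 0.237, -0.0], [-0.0, -0.0, -1.0]]
force: [-0.3, 0.7, -0.1]
opening: 0.233
```

```bash
python3 - <<'E'
from h import *
d=cam("wrist"); save(d,"w4",None,1.5)
d=cam("scene"); store(d,"scene4"); save(d,"s4",(330,190,450,290),6)
s=read_state(); print(s["time_s"],s["position"],s["force"],s["opening"])
E
```

```text
5.05 [0.46030231 0.33374491 0.09204226] [ 0.49642183 -0.36565615 -0.55377923] 0.22971803564850293
```

View pics/w4.png

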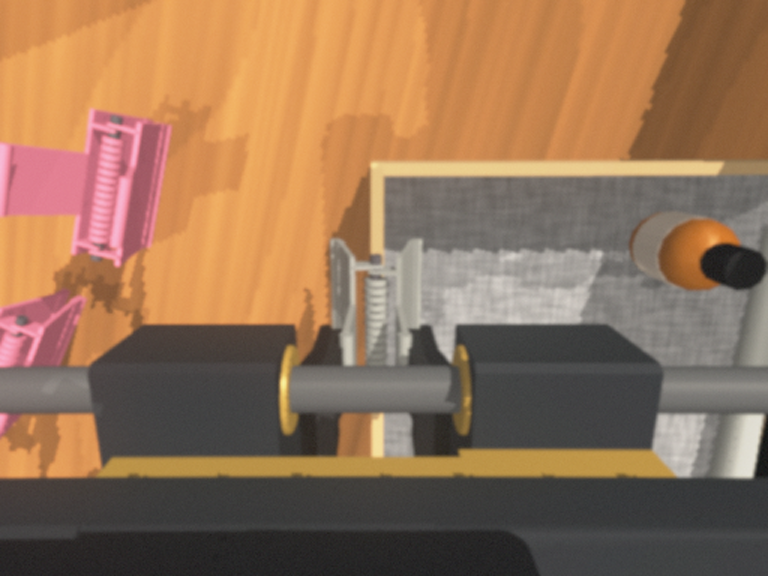

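View pics/s4.png

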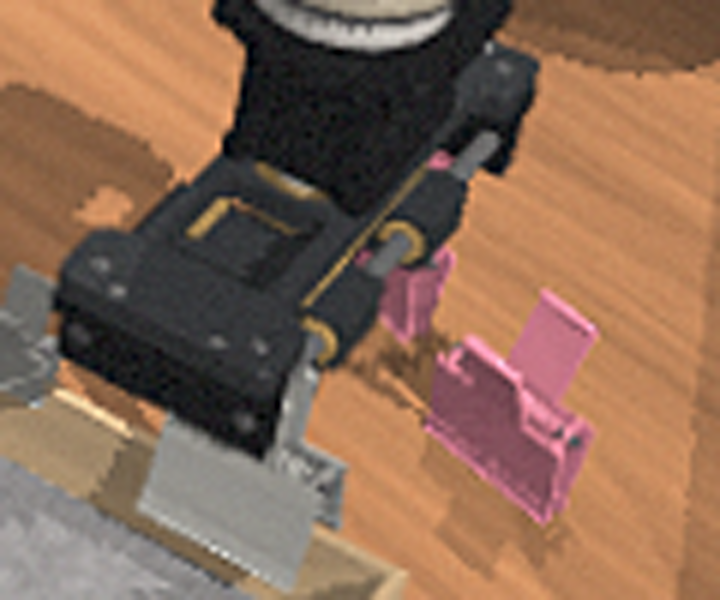

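The pinch has opened the jaws wide and evenly about the rim: wrist px 340 and 412 around the rim at 377, opening 20 mm. Next, lift straight up.

Emit:
send_rows:
  moves: [0,0,0,0,0,0.5,-1,0,0,0,0,0,1,-1,0,0,0,0,0,1.5,-1,0,0,0,0,0,2,-1,0,0,0,0,0,3,-1,0,0,0,0,0,3,-1,0,0,0,0,0,3,-1,0,0,0,0,0,3,-1,0,0,0,0,0,2,-1,0,0,0,0,0,1,-1,0,0,0,0,0,0,-1]

```text
time_s: 6.15
position: [0.4609, 0.3341, 0.294]
tcp_rot: [[-0.237, 0.972, 0.004], [0.972, 0.237, 0.002], [0.001, 0.004, -1.0]]
force: [-0.7, 0.3, -0.7]
opening: 0.23
```

```bash
python3 - <<'E'
from h import *
d=cam("wrist"); save(d,"w5",None,1.5)
d=cam("scene"); store(d,"scene5"); save(d,"s5",None,1.5)
s=read_state(); print(s["time_s"],s["position"],s["force"],s["opening"])
a=load("scene0")
for yy in (0,): print(0)
E
```

```text
6.25 [0.45965843 0.33342282 0.29140123] [-0.79251133  0.02675204 -0.62838761] 0.23375235369316974
0
```

View pics/w5.png

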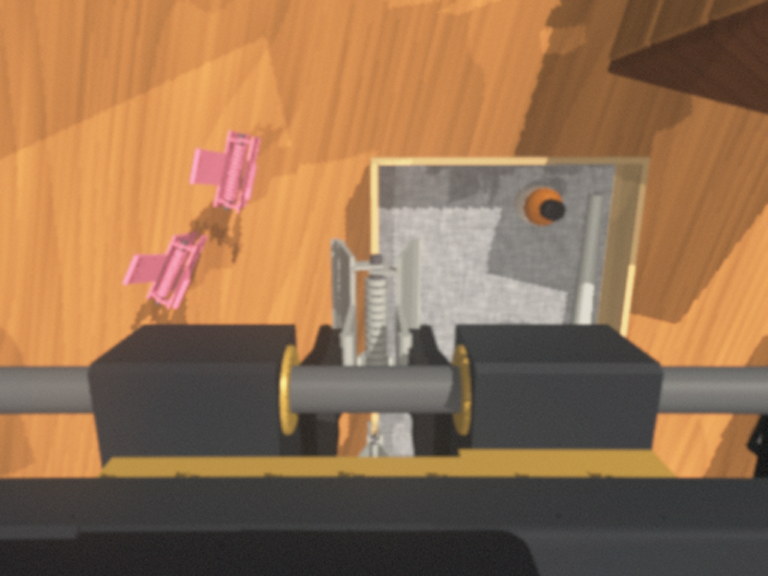

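View pics/s5.png

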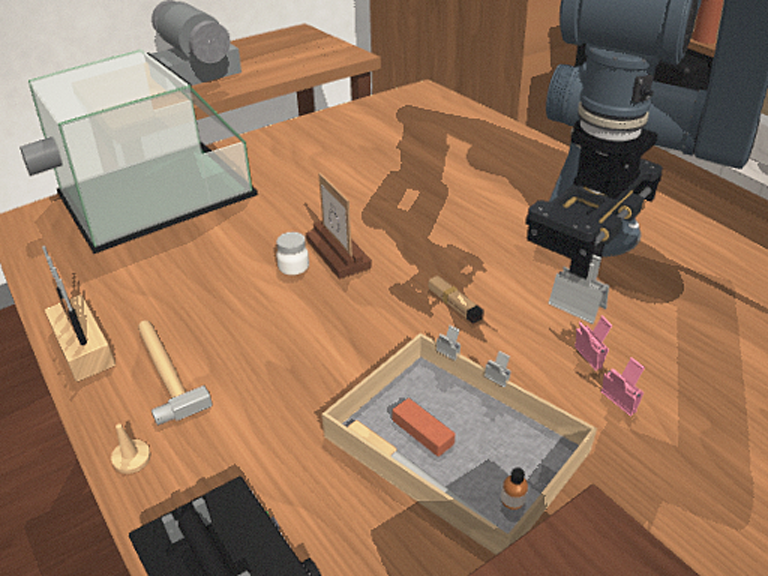

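```bash
python3 - <<'E'
from h import *
a=load("scene5");b=cam("top");store(b,"top5")
save(a,"c5s",(205,108,245,142),14); save(b,"c5t",(322,205,390,228),11)
E
```

```text
(no output)
```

View pics/c5s.png

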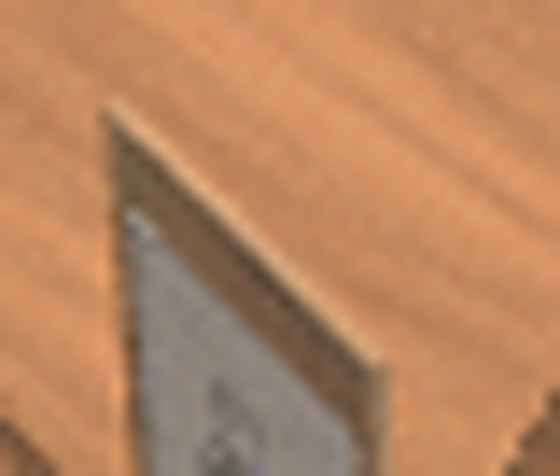

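View pics/c5t.png

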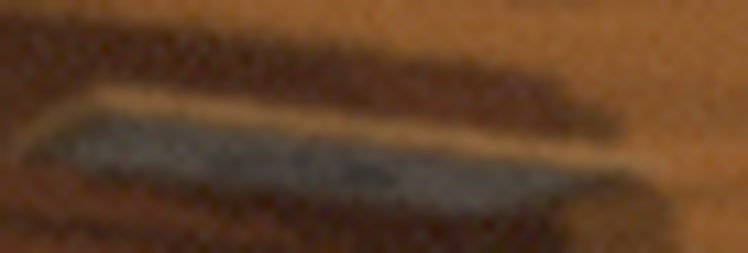

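```bash
python3 - <<'E'
from h import *
a=load("scene5");b=load("top5")
S=lambda u,v,c,s:(c[0]+(u+.5)/s-.5,c[1]+(v+.5)/s-.5)
for d,p,q in((b,S(95,98,(322,205),11),S(640,165,(322,205),11)),(a,S(380,364,(205,108),14),S(110,103,(205,108),14))):
  P,Q=onz(d,*p,.152),onz(d,*q,.152);print(P,Q,(P+Q)/2,np.degrees(np.arctan2(-(P-Q)[0],(P-Q)[1])),np.linalg.norm(P-Q))
E
```

```text
[ 0.47602608 -0.16663828  0.152     ] [ 0.46354007 -0.28111254  0.152     ] [ 0.46978307 -0.22387541  0.152     ] -6.224792545719407 0.11515318766520599
[ 0.47619223 -0.1644182   0.152     ] [ 0.463621   -0.28366583  0.152     ] [ 0.46990662 -0.22404202  0.152     ] -6.017965422289396 0.11990843700100712
```

Emit:
send_rows:
  moves: [0,0,-1.2,0.1,-1,0,-1,0,0,-1.2,0.1,-2,0,-1,0,0,-1.2,0.1,-3,0,-1,0,0,-1.2,0.1,-4,0,-1,0,0,-1.2,0.1,-4,0,-1,0,0,-1.2,0.1,-4,0,-1,0,0,-1.2,0.1,-4,0,-1,0,0,-1.2,0.1,-4,0,-1,0,0,-1.2,0.1,-4,0,-1,0,0,-1.2,0.1,-4,0,-1,0,0,-1.2,0,-4,0,-1,0,0,-1.2,0,-4,0,-1,0,0,-1.2,0,-4,0,-1,0,0,-1.2,0,-4,0,-1,0,0,-1.2,0,-3,0,-1,0,0,-1.2,0,-2,0,-1,0,0,-0.7,0,-0.75,0,-1,0,0,0,0,0,0,-1,0,0,0,0,0,0,-1]

```text
time_s: 8.2
position: [0.4697, -0.2227, 0.2915]
tcp_rot: [[0.108, 0.994, -0.001], [0.994, -0.108, 0.002], [0.001, -0.001, -1.0]]
force: [0.3, -0.2, -1.2]
opening: 0.233
```

```bash
python3 - <<'E'
from h import *
d=cam("wrist"); store(d,"wrist6"); save(d,"w6",None,1.5)
d=cam("scene"); store(d,"scene6"); save(d,"s6",(170,60,280,190),4.5)
d=cam("top"); store(d,"top6"); save(d,"t6",(290,130,440,280),3.8)
s=read_state(); print(s["time_s"],s["position"],s["tcp_rot"],s["force"],s["opening"])
E
```

```text
8.35 [ 0.47017254 -0.22245883  0.29199252] [[ 1.06630678e-01  9.94298630e-01 -3.64804292e-04]
 [ 9.94298570e-01 -1.06630472e-01  5.44434686e-04]
 [ 5.02431409e-04 -4.20777825e-04 -9.99999785e-01]] [-0.99251827 -0.50105312 -0.33183856] 0.23225996203830718
```

View pics/w6.png

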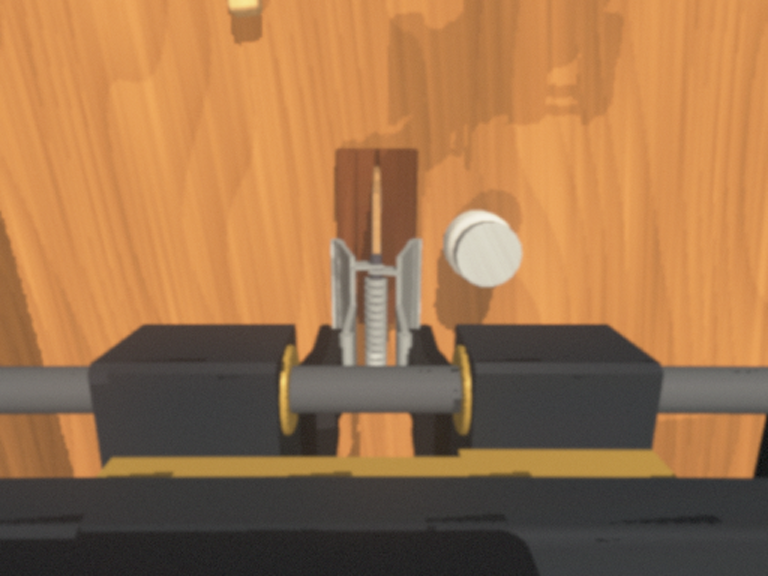

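View pics/s6.png

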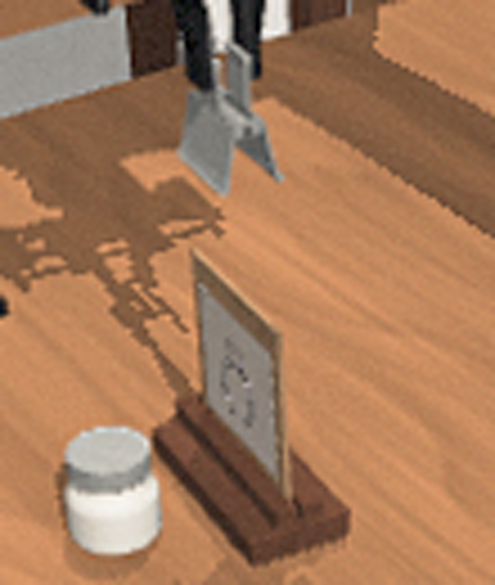

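View pics/t6.png

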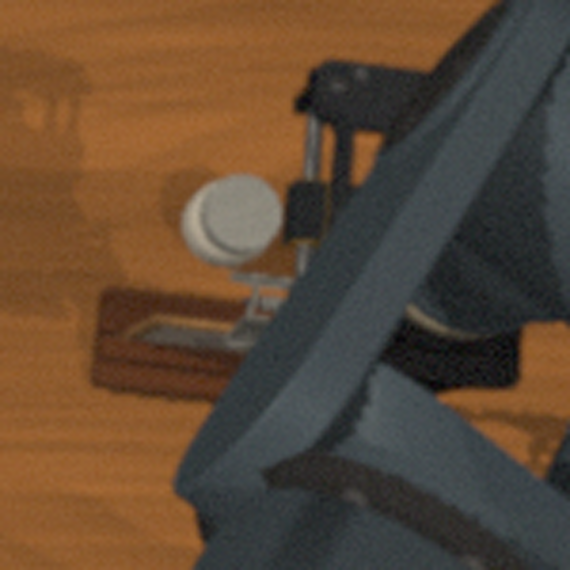

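```bash
python3 - <<'E'
from h import *
a=load("scene6")
S=lambda u,v:(170+(u+.5)/4.5-.5,60+(v+.5)/4.5-.5)
print(S(228,193),S(180,155),S(282,182))
x=np.array([.994,-.108,0]);y=np.array([.108,.994,0])
for z in(.235,.24,.245,.25):
  c=np.array([.470,-.2225,z]); print(z,proj(a,[c+x*.0165+y*.031,c+x*.0165-y*.031,c-x*.0165+y*.031]).round(1).tolist())
E
```

```text
(220.27777777777777, 102.5) (209.61111111111111, 94.05555555555556) (232.27777777777777, 100.05555555555556)
0.235 [[219.6, 102.8], [209.6, 93.7], [231.1, 99.7]]
0.24 [[219.5, 101.0], [209.4, 92.0], [231.0, 98.0]]
0.245 [[219.4, 99.3], [209.3, 90.3], [230.9, 96.2]]
0.25 [[219.3, 97.5], [209.2, 88.6], [230.8, 94.5]]
```

Well centred: in the wrist view the card edge is at px 377, and the jaws at 332 and 421. Tips are at z≈0.235 by the scene view. I'll descend 10.5 cm so the tips end about 22 mm below the card top.

Emit:
send_rows:
  moves: [0,0,0,0,-0.15,-2,-1,0,0,0,0,0,-2.5,-1,0,0,0,0,0,-1.5,-1,0,0,0,0,0,-0.5,-1,0,0,0,0,0,0,-1,0,0,0,0,0,0,-1]

```text
time_s: 8.95
position: [0.4709, -0.2253, 0.2279]
tcp_rot: [[0.107, 0.994, 0.001], [0.994, -0.107, -0.001], [-0.001, 0.001, -1.0]]
force: [0.6, 0.5, -0.5]
opening: 0.233
```

```bash
python3 - <<'E'
from h import *
d=cam("wrist"); store(d,"wrist7"); save(d,"w7",None,1.5)
d=cam("scene"); store(d,"scene7"); save(d,"s7",(170,60,280,190),4.5)
s=read_state(); print(s["time_s"],s["position"],s["force"],s["opening"])
E
```

```text
9.05 [ 0.47096624 -0.22553165  0.22808763] [-0.34716205  0.15775754 -0.49160956] 0.23511444101344142
```

View pics/w7.png

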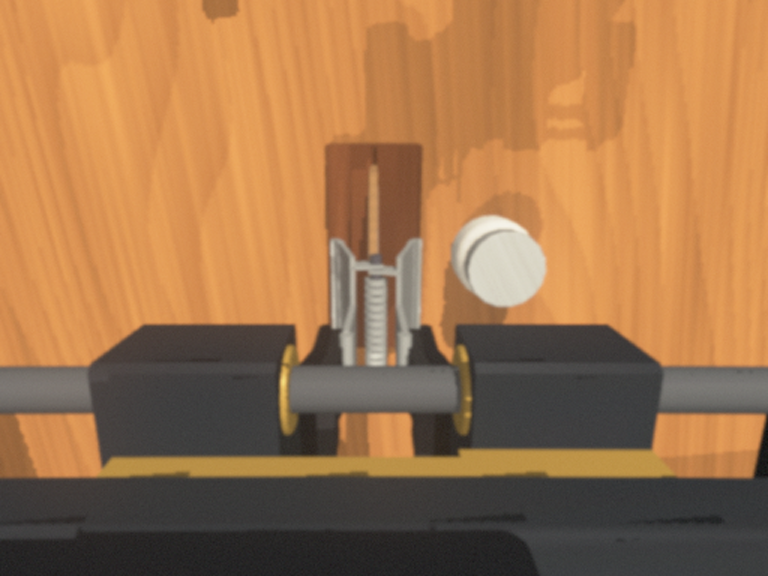

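View pics/s7.png

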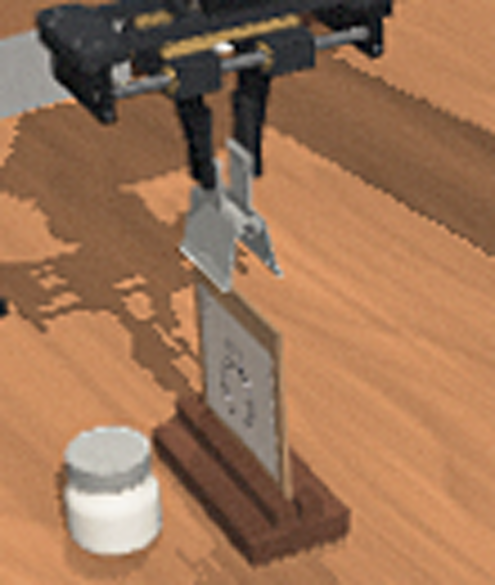

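Emit:
send_rows:
  moves: [0,0,0,-0.08,0.12,-0.5,-1,0,0,0,0,0,-1,-1,0,0,0,0,0,-1,-1,0,0,0,0,0,-1,-1,0,0,0,0,0,-0.6,-1,0,0,0,0,0,0,-1,0,0,0,0,0,0,-1,0,0,0,0,0,0,-1]

```text
time_s: 9.85
position: [0.4698, -0.2243, 0.1863]
tcp_rot: [[0.108, 0.994, 0.001], [0.994, -0.108, -0.0], [-0.0, 0.001, -1.0]]
force: [0.4, 0.1, -0.9]
opening: 0.228
```

```bash
python3 - <<'E'
from h import *
d=cam("wrist"); store(d,"wrist8"); save(d,"w8",None,1.5)
d=cam("scene"); store(d,"scene8"); save(d,"s8",(190,90,260,180),6.5)
d=cam("top"); store(d,"top8"); save(d,"t8",(300,150,430,250),5)
s=read_state(); print(s["time_s"],s["position"],s["tcp_rot"],s["force"],s["opening"])
E
```

```text
10.0 [ 0.46975351 -0.22422023  0.18645582] [[ 1.08129482e-01  9.94136528e-01  7.61304405e-04]
 [ 9.94136690e-01 -1.08129046e-01 -5.92899281e-04]
 [-5.07103714e-04  8.20950533e-04 -9.99999534e-01]] [ 0.09412171 -0.03973433 -0.54731588] 0.23432685279807916
```

View pics/w8.png

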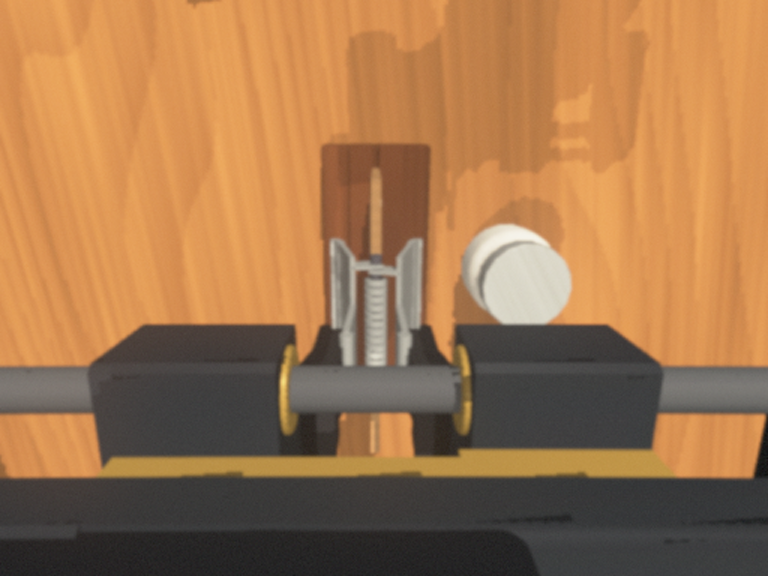

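View pics/s8.png

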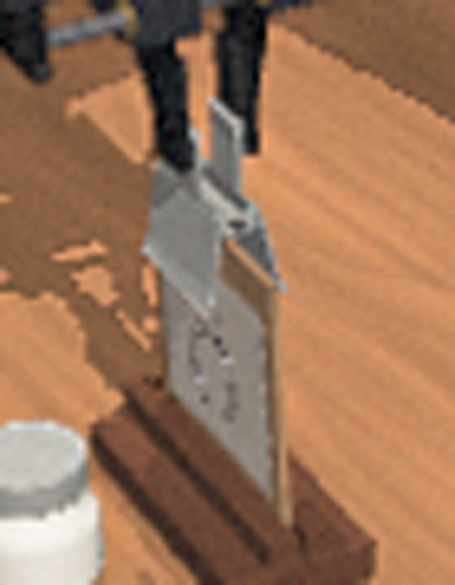

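View pics/t8.png

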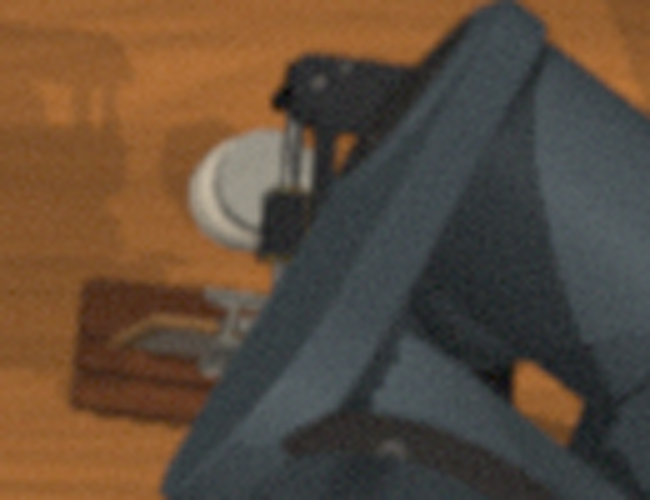

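```bash
python3 - <<'E'
from h import *
a=load("scene8");b=load("scene5")
S=lambda u,v:(190+(u+.5)/6.5-.5,90+(v+.5)/6.5-.5)
print(S(212,318),S(146,250),S(282,289))
x=np.array([.994,-.108,0]);y=np.array([.108,.994,0])
for z in(.125,.13,.135):
  c=np.array([.470,-.2242,z]); print(z,proj(a,[c+x*.0165+y*.031,c+x*.0165-y*.031,c-x*.0165+y*.031]).round(1).tolist())
g=lambda d:d["pixels"][150:185,200:250].astype(int)
print(np.abs(g(a)-g(b)).mean(), np.abs(load("scene0")["pixels"][150:185,200:250].astype(int)-g(b)).mean())
print(cv2.phaseCorrelate(g(a).mean(2),g(b).mean(2)))
save(a,"s8full",None,1.5)
E
```

```text
(222.19230769230768, 138.5) (212.03846153846155, 128.03846153846155) (232.96153846153845, 134.03846153846155)
0.125 [[221.7, 139.0], [212.1, 129.1], [232.6, 135.8]]
0.13 [[221.6, 137.4], [212.0, 127.5], [232.5, 134.2]]
0.135 [[221.5, 135.9], [211.8, 126.0], [232.4, 132.6]]
3.666857142857143 6.775619047619047
((0.048253362678241984, 0.10080573387068625), 0.9919612888781227)
```

View pics/s8full.png

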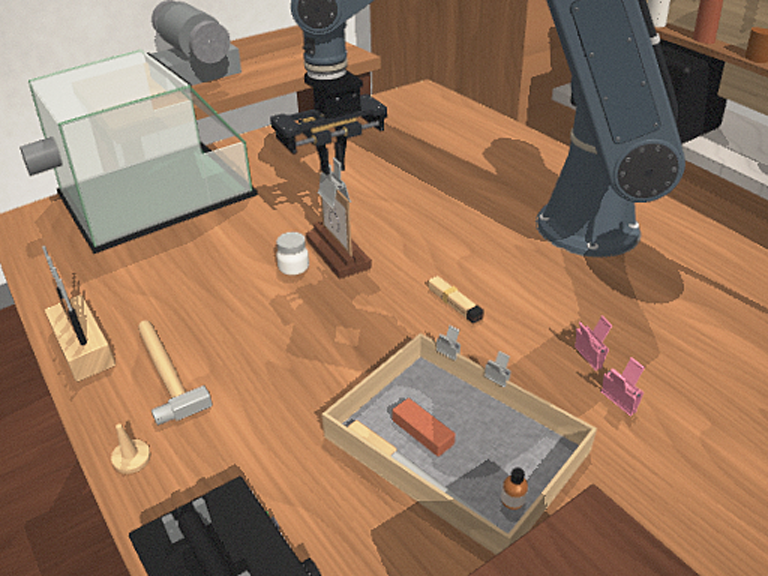

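```bash
python3 -c "
from h import *
print(hand_in()); s=read_state(); print(s['time_s'])"
```

```text
the job is handed in; nothing more can be done
None
the job is handed in; nothing more can be done
```

I pinched the big steel clip open, lifted it straight off the rim and carried it to the card. I handed the job in at about 10 s, with the arm still holding the clip open over the middle of the card's top edge.

**Last checks before hand-in:**
- **Opening:** the tabs measured about 20 mm over both, so the clip is fully open against its stop.
- **Alignment:** in the wrist view the card edge is at px 376, between the jaws at 332 and 421. The clip's yaw matches the card's within about 0.2°.
- **Depth:** the jaw tips are at z ≈ 0.128 m, about 24 mm below the card's top edge. The clip's body should be roughly 11 mm above that edge, worked out from the clip's dimensions rather than seen directly.
- **Contact:** measured force was below 1 N, so nothing appears to be touching.
- **Surroundings:** the stand shifted less than 0.1 px in the scene view. The small clips and other objects look unmoved.

No check failed. The measured TCP position jittered by about 1 to 2 mm between readings, so I corrected the centring from the wrist picture twice, once before the pinch and once during the final descent. The arm hides most of the card from the top camera, so the final position rests on the wrist and scene views.

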